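# Clip the tonearm and level the record deck

### The job

Level the record deck. First swing the red-tipped tonearm clip down over the arm until it lies flat in its catch; then push the ribbed knob of the yellow spirit level (front left of the deck) down so that the level sits on the deck, and turn the knob clockwise while it is pushed down until the bubble lies between the two black lines. Finish with the fingers still on the level pressing it fully down and the bubble between the lines: do not let go; leave the chrome speed lever and all the loose things alone.

Things in the scene. Friction and masses are not known exactly. Their poses are not given: they have to be found in the camera images.
- deck: The record deck: wooden plinth 360 (x) x 420 (y) x 50 mm on feet, its top 70 mm above the table, with a silver platter (290 mm across, top 29 mm above the plinth's top, centre at [20, 35] mm). Origin on the table under its centre; x points from its front (robot side) to its back, y to its left. It stays in place; its left side starts up to 2 mm low.
- tonearm_clip_hinge (a point): Hinge axis of the tonearm clip, along deck x, 47 mm above the plinth's top. The clip is a steel bar 18 mm wide (deck x), 5 mm thick and 56 mm long from the hinge, red over its last 20 mm. Closed, it lies level across the tonearm (a 10 mm tube running along deck x), reaching from the hinge towards deck +y, its upper face 2.5 mm above the hinge axis.
- tonearm_clip (a joint): Angle of the clip (rad): 0 closed, level, in its catch (a firm stop); it starts between 1.3 and 1.9, so standing up (1.57 is upright; larger leans outwards, to deck -y). The bar points along deck [0, cos, sin] of this angle. Light friction (0.025 N m) keeps it where it is left; it can be pushed with shut fingers from its outer (deck -y) side and then from above.
- level: The spirit level's yellow frame, a bar 30 x 133 x 20 mm (50 mm wide under the knob) along deck y at the plinth's front left corner, with a window over the green vial; the knob stands on its left end. Origin at its underside on the knob's axis; the bar reaches from 25 mm left of that axis to 108 mm right of it. Sprung 5 mm clear of the plinth until pressed.
- knob_grip (a point): Middle of the ribbed silver knob on the level's left end, on its upright axis: knob 38 mm across, 34 mm high, this point 17 mm below its top and 22 mm above the level's top. It spins without end. Clockwise seen from above raises the deck's left side and moves the bubble towards the knob, anticlockwise the reverse. Up to about half a turn is needed, in several grasps if need be.
- press (a joint): How far the level is pushed down (m): 0 let up, 0.005 fully down on the deck with the clutch engaged. Spring: 2.5 N at 0, 5 N at 0.005. The knob turns the levelling foot (friction 0.03 N m) only while pushed down with about 10 N or more (20 N is fine); let up, the knob spins free and the foot stays.
- vial_middle (a point): Middle of the green vial's top, seen in the level's window, half-way between its two black lines (22 mm apart), 67 mm to deck -y of the knob's axis.
- bubble (a joint): Where the pale bubble (14 mm long) lies along the vial (m): 0 in the middle, positive towards the knob. It starts between -0.016 and -0.006 and moves 6 mm for each radian that the foot is turned; it lies between the lines within +/-0.003.
- speed_lever (a joint): Chrome speed lever, 45 mm, at the deck's front right, lying along deck y (rad from its start): leave alone.
- coaster: Round bamboo coaster, 100 mm across, 8 mm thick, right of the deck; origin under its centre. Leave alone.
- cup: Stainless steel drinking cup, 72 mm across, 90 mm high, on the coaster; origin under its centre. Leave alone.
- record_stand: Black plastic record stand, 120 x 140 x 122 mm, left of the deck; origin under its centre. Leave alone.
- adapter: Yellow 45 adapter, 38 mm across, 8 mm thick, in front of the deck; origin under its centre. Leave alone.
- brush: Wooden record brush 45 x 90 x 32 mm, in front of the deck; origin under its centre. Leave alone.
- cleaner: Small jar of stylus cleaner, 40 mm across, 55 mm high, in front of the deck; origin under its centre. Leave alone.

How it is judged:
On the way, in this order (a step that is already met when the one before it is completed fails the run):
1. the tonearm clip lies closed in its catch (value of joint tonearm_clip below 0.08 rad), for 0.2 s.
2. the fingers press the level fully down with the bubble between the lines (value of joint press above 0.004 m and contact force between the fingers and level above 2 N and value of joint bubble between -0.0032 and 0.0032 m), for 0.2 s.
At the end, for the whole second after the job is handed in: The tonearm clip is within 0.08 rad of closed; the level is pushed at least 4 of its 5 mm down by the fingers (more than 2 N on the level or its knob); the bubble is at rest within 3.2 mm of the vial's middle (all of step 2 and value of joint tonearm_clip below 0.08 rad and velocity of joint bubble between -0.003 and 0.003 m/s); the arm keeps its last pose, push and grip.
It fails at once if the speed lever is moved by more than 0.2 rad (value of joint speed_lever above 0.2 rad or value of joint speed_lever below -0.2 rad).
It fails at once if a loose thing is shifted by more than 20 mm (distance of any of coaster, cup, record_stand, adapter, brush, cleaner from where it was at the start of the episode above 0.02 m).
It also fails if it takes over 64 s, if anything falls off the work surface, if the arm or the gripper's body presses on something with over 40 N, if the wrist force passes 120 N, or if a joint passes its speed limit or range.

### The arm

A 6-joint arm with a two-finger parallel gripper is mounted at the origin on the work surface. World frame = base frame: x ahead of the robot, y to its left, z up, the work surface at z = 0. Lengths are in m, angles in rad, forces in N, time in s.
With the tool pointing down it reaches from about 0.375 to 0.825 m from the base axis. Payload 5.5 kg.
Tool frame: the origin (TCP) lies on the front face of the gripper's body, between the roots of the fingers; the fingertips stand 73 mm ahead of it and the grasp point (between the pads) lies 54 mm ahead of it; z points along the fingers, y is the direction in which the jaws open and shut (so a half turn about z gives the same grasp; the last joint's range is limited). The gripper opens to 85 mm and grips with 20 to 120 N. Pads are 22 mm wide; open, the fingers measure 114 mm over their backs; the gripper's body (76 mm by 85 mm) begins 54 mm behind the grasp point. The pads swing forward as they close: fully open they stand 13 mm farther back than shut.
Start: joints at [1.252, 0.314, -0.047, 1.21, 0, 1.571], TCP at [0.188, 0.57, 0.304] pointing down, gripper open.
Joint ranges: [-2.67, 2.67], [-0.69, 1.73], [-1.03, 1.25], [-2.08, 2.16], [-1.42, 1.45], [-3.14, 3.14]. Speed limits (rad/s): [2.39, 2.39, 3.01, 3.14, 3.14, 3.14].

### API

Orientations are given as a unit quaternion [x, y, z, w].
In Python, from workcell import env gives the robot as it stands.
- The arm moves only by the tool apply_moves, never from a script. Its argument "series" is a list of rows, each a list of 5 numbers: the closure, from 0 (fully open) to 1 (shut), then the shift along the tool's x, y, z as a fraction of full scale, then the turn about the tool's z as a fraction of full scale. A call has 1 to 10 rows; each row is the pose to reach, as a shift and turn from the pose commanded when the call began, along the tool's axes at that moment; what a row does not reach only later rows make up. Full scale, the value 1, is 0.12 m for a shift and 90 degrees for a turn. A row lasts 1/8 s, in which the tool goes at most 62.5 mm and 10.7 degrees, less where a joint would pass 70% of its speed; a pose out of reach is approached as far as the arm can. A call with a number of a shift or a turn outside -1 to 1 is refused whole. A call with a gripper value outside its range is refused whole. The fingers move at their own pace and stop on an object; "grip_force" is the grip in N (left out, the last holds). Time passes only in rows, so rows that repeat a pose let the fingers close. It gives the time, the measured TCP pose, the force and the opening at its end, in the units of the state.
- env.sense(): the state, without advancing time (a new reading comes with each control period).
- env.grab_frame(name): name is "side" or "top"; returns a dict with "color" (384x512x3 uint8, red, green, blue), "mtx" (3x3 intrinsics, pixels), "world_to_cam" (4x4, takes a point from world to camera coordinates). Camera axes: x right, y down, z forward; pixel columns grow to the right and rows downward; lengths in m; the calibration is good to about 2 mm. A picture is of the moment at which its call begins. There is no depth.
- env.finish_job(): hands the job in, once; it reports no verdict.
The state is a dict: "t": time; "qpos": joint angles; "joint_vel": joint speeds; "effort": joint torques, N m; "position": TCP position; "ee_rot": TCP orientation; "contact_force": force on the tool from outside, world axes, zero at the start; "ft_torque": the same for the moment, N m; "finger_gap": finger opening in m.
Only numpy, scipy, OpenCV 4.12 (cv2) and the standard library are available. Lean on these libraries where they do the work, as an engineer would, in place of code of your own. Each camera call takes 0.05 s, during which the arm holds its last target. There are 200 camera calls.

## Working session

There is one attempt and no reset: what is moved stays moved. The work goes in short steps, Python scripts to look and compute and a tool call to move; the robot and the scene stay as the last step left them, time stands still between calls to the robot, and variables do not carry over. Pictures are saved under pics/ and viewed, about 8 in all and at most 12, crops included, and the job is handed in when it is done.

Besides the shell and the picture viewer there is one more tool, called as name(argument=value, ...) on one line, values as JSON. apply_moves: Moves the arm, as the interface text tells. Shift numbers are shares of 0.12 m and turn numbers shares of 90 degrees, none past 1 either way. Its arguments: {"type":"object","properties":{"series":{"type":"array","items":{"type":"array","items":{"type":"number","minimum":-1,"maximum":1}}},"grip_force":{"type":"number"}},"required":["series"]}

```bash
mkdir -p pics; ls
cat > h.py <<'E'
import numpy as np, cv2
from workcell import env
def snap(cam,fn,crop=None,scale=1):
    f=env.grab_frame(cam); im=f["color"][:,:,::-1].copy()
    np.savez(f"cal_{cam}.npz",m=f["mtx"],w=f["world_to_cam"])
    cv2.imwrite(f"raw_{cam}.png",im)
    if crop: x0,y0,x1,y1=crop; im=im[y0:y1,x0:x1]
    if scale!=1: im=cv2.resize(im,None,fx=scale,fy=scale,interpolation=cv2.INTER_CUBIC)
    cv2.imwrite("pics/"+fn,im); return f
def cal(cam): d=np.load(f"cal_{cam}.npz"); return d["m"],d["w"]
def proj(cam,p):
    m,w=cal(cam); c=w[:3,:3]@np.asarray(p,float)+w[:3,3]; u=m@c; return u[:2]/u[2]
def atz(cam,uv,z):
    m,w=cal(cam); R=w[:3,:3]; o=-R.T@w[:3,3]; d=R.T@np.linalg.inv(m)@[uv[0],uv[1],1]
    return o+d*(z-o[2])/d[2]
E
python3 - <<'E'
from h import *
for c in("top","side"):
    f=snap(c,c+"1.png",None,1.5); print(f["mtx"],f["world_to_cam"])
s=env.sense(); print(s["position"],s["ee_rot"],s["t"])
E
```

```text
pics
[[436.34213876   0.         256.89583423]
 [  0.         436.34213876 203.14480581]
 [  0.           0.           1.        ]] [[-0.00816393 -0.99967147  0.0242963  -0.01573102]
 [-0.99737756  0.00639308 -0.07209115  0.54631846]
 [ 0.07191213 -0.02482113 -0.99710208  1.35986936]
 [ 0.          0.          0.          1.        ]]
[[364.86661347   0.         251.10055566]
 [  0.         364.86661347 194.53610946]
 [  0.           0.           1.        ]] [[ 0.9828941  -0.1824517  -0.02511095 -0.51772193]
 [-0.12146221 -0.53967984 -0.83306219  0.15551193]
 [ 0.13844174  0.82186194 -0.55260912  0.98169783]
 [ 0.          0.          0.          1.        ]]
[0.18793459 0.56939163 0.30313448] [ 1.58734186e-01  9.87321074e-01 -7.37728182e-04 -1.08387854e-04] 0.1
```

View pics/top1.png

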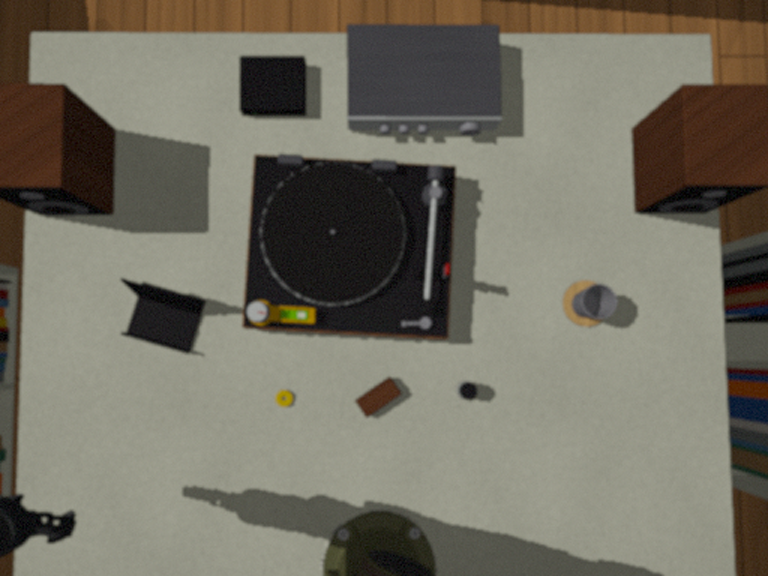

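View pics/side1.png

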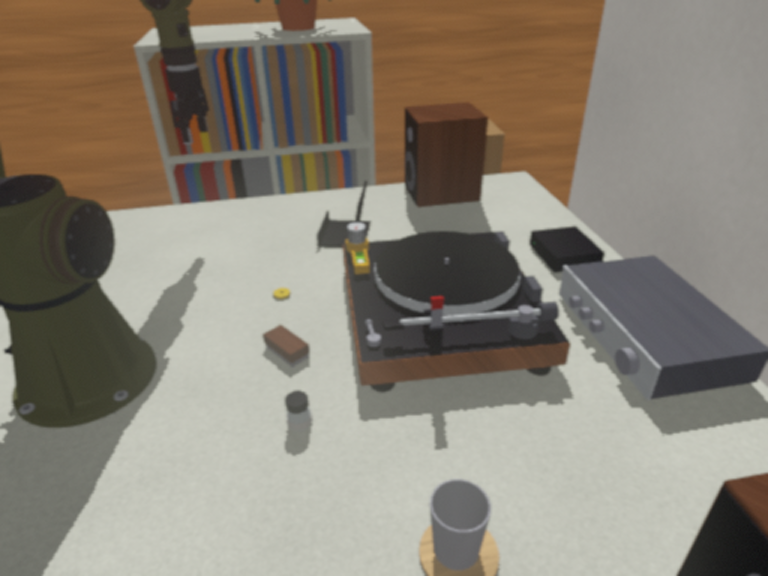

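The top picture shows the deck, with the knob at about (258,312) and the clip's red tip at (446,270) in 1.5x pixels. In the side picture the clip stands nearly upright at (437,305). Next I'll fit the deck and take closer crops.

Run:
```python
from h import *
c={k:atz("top",np.array(v)/1.5,0.07) for k,v in dict(BL=(256,156),BR=(455,166),FR=(447,338),FL=(244,326)).items()}
for k,v in c.items(): print(k,v.round(4))
cen=sum(c.values())/4; ex=(c["BL"]+c["BR"]-c["FL"]-c["FR"])[:2]; print(cen.round(4),np.degrees(np.arctan2(ex[1],ex[0])))
print("knobtop",atz("top",np.array((258,311))/1.5,0.07+.005+.02+.039))
t=cv2.imread("raw_top.png"); s=cv2.imread("raw_side.png")
a=cv2.resize(t[185:235,155:225],None,fx=7.8,fy=7.8,interpolation=cv2.INTER_CUBIC)
A=cv2.resize(t[160:210,270:320],(390,390),interpolation=cv2.INTER_CUBIC)
A=np.hstack([a[:390,:400],A[:390,:]])
b=s[185:225,260:310]; b=cv2.resize(b,(0,0),fx=4,fy=4,interpolation=cv2.INTER_CUBIC)
b2=cv2.resize(s[145:195,215:265],(200,200),interpolation=cv2.INTER_CUBIC)
B=np.zeros((200,790,3),np.uint8); B[:160,:200]=b; B[:,200:400]=b2
cv2.imwrite("pics/c1.png",np.vstack([A[:, :790],B]))
```

```text
BL [0.8507 0.2449 0.07  ]
BR [ 0.8293 -0.1649  0.07  ]
FR [ 0.4741 -0.143   0.07  ]
FL [0.5014 0.2669 0.07  ]
[0.6639 0.051  0.07  ] -3.564689927068301
knobtop [0.5274192  0.22815515 0.134     ]
```

View pics/c1.png

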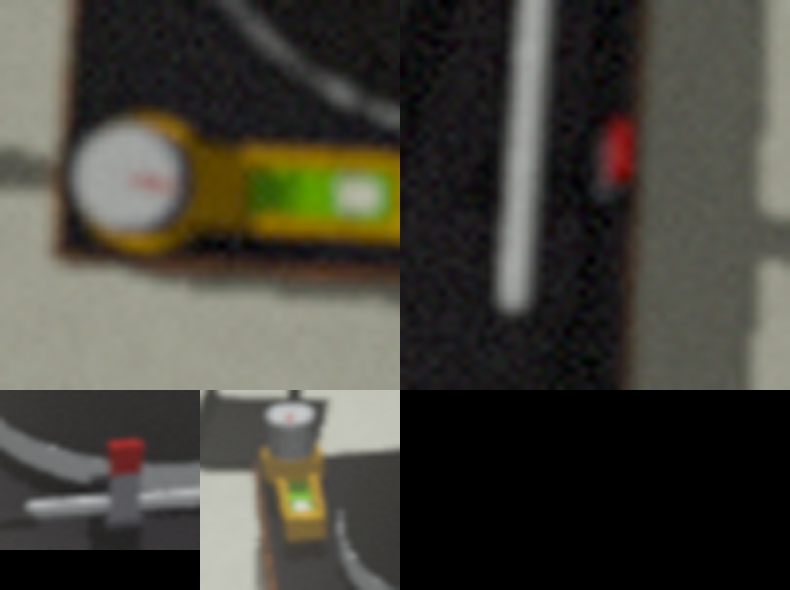

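The crop shows the knob's centre at raw top (171.7,207), the bubble off towards the side away from the knob, and the clip's red end at raw top (298.5,179) and raw side (291.7,198).

```bash
cat >> h.py <<'E'
def tri(a,b):
    L=[]
    for cam,uv in(("top",a),("side",b)):
        m,w=cal(cam); P=m@w[:3]; L+= [uv[0]*P[2]-P[0],uv[1]*P[2]-P[1]]
    x=np.linalg.svd(np.array(L))[2][-1]; return x[:3]/x[3]
E
python3 - <<'E'
from h import *
tip=tri((298.7,179.2),(291.6,197)); print("tip",tip,proj("top",tip),proj("side",tip))
k=tri((171.7,207),(237.5,148.5)); print("knobtop",k,proj("top",k),proj("side",k), atz("top",(171.7,207),.134))
# fit hinge in deck coordinates, angle
from scipy.optimize import least_squares
y=np.radians(-3.6); ex=np.array([np.cos(y),np.sin(y),0]); ey=np.array([-np.sin(y),np.cos(y),0]); ez=np.array([0,0,1])
C=np.array([.664,.051,0])
def pt(q,l):return C+q[0]*ex+q[1]*ey+ez*.117+l*(np.cos(q[2])*ey+np.sin(q[2])*ez)
def r(q): return np.r_[proj("top",pt(q,.056))-(298.7,179.2),proj("side",pt(q,.056))-(291.5,196.5),proj("side",pt(q,.036))-(291.5,203.5)]
s=least_squares(r,[0,-.18,1.5]);print(s.x,s.fun,"hinge",pt(s.x,0),"tip",pt(s.x,.056))
for n,p in [("closed tip",C+s.x[0]*ex+(s.x[1]+.056)*ey+.1195*ez)]: print(n,p)
print(env.sense()["qpos"])
E
```

```text
tip [ 0.6021749  -0.13414997  0.17869933] [298.74263653 178.98262702] [291.22487494 197.05112966]
knobtop [0.52823538 0.22827068 0.13835018] [171.70445491 206.95558943] [237.44287844 148.50581313] [0.52838828 0.2290222  0.134     ]
[-0.04812284 -0.1793775   1.66268195] [-1.63800136 -0.71970366  0.07643109  1.59089586 -0.38635881  1.03675976] hinge [ 0.60470891 -0.12500188  0.117     ] tip [ 0.60438627 -0.1301301   0.17276376]
closed tip [ 0.60822518 -0.06911239  0.1195    ]
[ 1.25200146e+00  3.14142602e-01 -4.79649949e-02  1.21017989e+00
 -2.01451527e-05  1.57081846e+00]
```

apply_moves(series=[[1, -1, -0.64, 0, -0.2], [1, -1, -0.64, 0, -0.2], [1, -1, -0.64, 0, -0.2]], grip_force=40)

```text
t: 0.48
position: [0.2792, 0.4567, 0.3036]
ee_rot: [0.004, 1.0, -0.001, -0.0]
contact_force: [0.1, 0.7, -0.5]
finger_gap: 0.0323
```

Tool x is now −world x, tool y is world y and tool z is down.

apply_moves(series=[[1, -0.5, -0.5, 0, 0], [1, -0.7, -1, 0, 0], [1, -0.7, -1, 0, 0]])

```text
t: 0.85
position: [0.3622, 0.3367, 0.3037]
ee_rot: [0.004, 1.0, -0.0, -0.0]
contact_force: [0.1, 1.1, -0.4]
finger_gap: 0.0001
```

apply_moves(series=[[1, -0.4, -0.5, 0, 0], [1, -0.7, -1, 0, 0], [1, -0.7, -1, 0, 0]])

```text
t: 1.23
position: [0.4461, 0.2164, 0.3037]
ee_rot: [0.004, 1.0, -0.0, 0.0]
contact_force: [-0.4, -0.3, -0.2]
finger_gap: -0.0001
```

apply_moves(series=[[1, -0.3, -0.5, 0, 0], [1, -0.6, -1, 0, 0], [1, -0.6, -1, 0, 0]])

```text
t: 1.6
position: [0.5177, 0.0959, 0.3036]
ee_rot: [0.005, 1.0, -0.0, 0.0]
contact_force: [-0.3, 0.5, 0.6]
finger_gap: 0.0001
```

apply_moves(series=[[1, -0.3, -0.5, 0, 0], [1, -0.6, -1, 0, 0], [1, -0.6, -1, 0, 0]])

```text
t: 1.98
position: [0.589, -0.0239, 0.3033]
ee_rot: [0.004, 1.0, 0.0, -0.0]
contact_force: [-0.8, 0.6, 0.5]
finger_gap: -0.0004
```

apply_moves(series=[[1, -0.1, -0.5, 0, 0], [1, -0.1, -1, 0, 0], [1, -0.1, -1, 0, 0]])

```text
t: 2.35
position: [0.5989, -0.1443, 0.3034]
ee_rot: [0.005, 1.0, 0.0, -0.0]
contact_force: [0.3, 0.5, -0.3]
finger_gap: 0.0001
```

apply_moves(series=[[1, 0, -0.38, 0, 0], [1, 0, -0.38, 0, 0], [1, 0, -0.38, 0.35, 0], [1, 0, -0.38, 0.65, 0], [1, 0, -0.38, 0.65, 0]])

```text
t: 2.98
position: [0.5971, -0.185, 0.223]
ee_rot: [0.001, 1.0, 0.001, -0.003]
contact_force: [-0.9, -0.9, 1.2]
finger_gap: 0.0001
```

Run:
```python
from h import *
snap("side","a.png"); snap("top","b.png")
a=cv2.imread("raw_side.png")[150:240,240:340]; b=cv2.imread("raw_top.png")[150:240,250:350]
cv2.imwrite("pics/c2.png",np.hstack([cv2.resize(x,(400,360),interpolation=cv2.INTER_CUBIC) for x in(a,b)]))
```

```text
(no output)
```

View pics/c2.png

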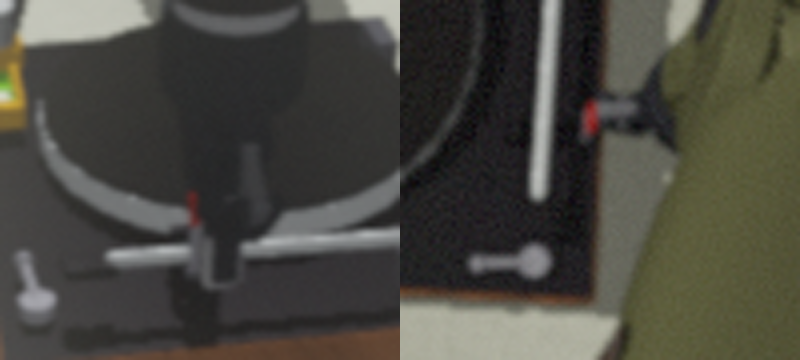

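The shut fingers stand just outside the clip, lined up with it, so I'm pushing inwards and then down.

apply_moves(series=[[1, -0.03, 0.25, 0, 0], [1, -0.03, 0.45, 0, 0], [1, -0.03, 0.6, 0, 0], [1, -0.03, 0.68, 0.04, 0], [1, -0.03, 0.75, 0.1, 0], [1, -0.03, 0.8, 0.16, 0], [1, -0.03, 0.83, 0.21, 0], [1, -0.03, 0.83, 0.24, 0], [1, -0.03, 0.83, 0.24, 0]])

```text
t: 4.2
position: [0.6027, -0.0885, 0.1966]
ee_rot: [0.002, 1.0, 0.0, -0.0]
contact_force: [-0.0, 0.8, 0.1]
finger_gap: -0.0001
```

apply_moves(series=[[1, 0, 0, 0.03, 0], [1, 0, 0, 0.05, 0], [1, 0, 0, 0.05, 0]])

```text
t: 4.58
position: [0.6032, -0.0885, 0.1918]
ee_rot: [0.002, 1.0, -0.0, 0.0]
contact_force: [-0.9, 0.9, 4.8]
finger_gap: -0.0002
```

apply_moves(series=[[1, 0, 0, 0.02, 0], [1, 0, 0, 0.03, 0], [1, 0, 0, 0.03, 0]])

```text
t: 4.95
position: [0.6034, -0.0885, 0.1909]
ee_rot: [0.002, 1.0, -0.0, 0.001]
contact_force: [-7.6, 1.5, 22.2]
finger_gap: 0.0001
```

Firm stop: the force went from 5 to 22 N within 1 mm. Now I lift and move towards the knob.

apply_moves(series=[[1, 0, 0, -0.5, 0], [1, 0, 0, -1, 0], [1, 0.2, 0.6, -1, 0], [1, 0.2, 1, -1, 0], [1, 0.2, 1, -1, 0]])

```text
t: 5.58
position: [0.5791, 0.0353, 0.3078]
ee_rot: [-0.0, 1.0, 0.0, 0.0]
contact_force: [0.1, -0.0, -0.1]
finger_gap: 0.0
```

apply_moves(series=[[0.4, 0.2, 0.5, 0, 0], [0.4, 0.3, 1, 0, 0], [0.4, 0.3, 1, 0, 0]])

```text
t: 5.95
position: [0.5434, 0.1547, 0.3074]
ee_rot: [-0.0, 1.0, 0.0, -0.0]
contact_force: [0.2, -0.4, -0.5]
finger_gap: 0.051
```

Run:
```python
from h import *
snap("side","d.png"); snap("top","e.png")
a=cv2.imread("raw_side.png"); b=cv2.imread("raw_top.png")
z=lambda x:cv2.resize(x,(400,300),interpolation=cv2.INTER_CUBIC)
cv2.imwrite("pics/c3.png",np.vstack([np.hstack([z(a[180:240,250:330]),z(b[150:210,250:330])]),np.hstack([z(a[130:190,200:280]),z(b[180:240,150:230])])]))
s=env.sense(); print(s["qpos"],s["position"],s["finger_gap"],s["t"])
```

```text
[ 2.72442784e-01  2.46259167e-01 -1.28556611e-01  1.19618861e+00
 -8.41942181e-04  2.76041678e-01] [0.54419697 0.15181729 0.30734999] 0.05140344471515212 6.05
```

View pics/c3.png

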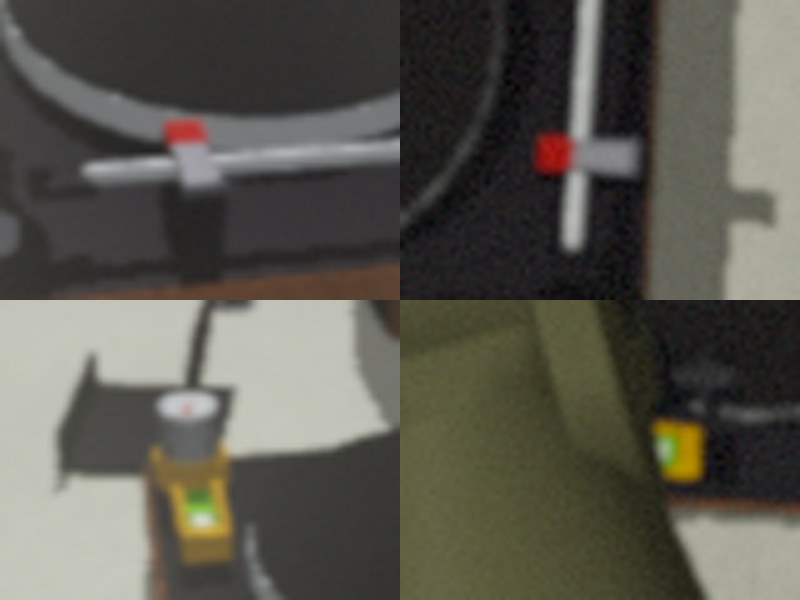

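The clip lies flat over the arm in both views, and the side camera sees the vial. Next, the bubble offset, and in the same batch the approach over the knob with the jaws pre-turned 60° anticlockwise.

```bash
cat >> h.py <<'E'
K=np.array([.528,.2285,0]); yw=np.radians(-3.6); EY=np.array([-np.sin(yw),np.cos(yw),0])
def vial(zv,n=600):
    # side-camera strip along vial: profile of saturation vs offset from vial middle
    im=cv2.imread("raw_side.png").astype(float); o=np.arange(-.026,.0261,.002); out=[]
    for d in o:
        u=proj("side",K+(d-.067)*EY+[0,0,zv]); out.append(cv2.getRectSubPix(im.astype(np.float32),(2,1),tuple(map(float,u))).mean((0,1)))
    return o,np.array(out)
E
python3 - <<'E'
from h import *
b=atz("top",(201.15,209.7),.093); d=(b-K)@EY; print("bubble from top0",d+.067)
o,p=vial(.093)
for a,c in zip(o,p): print(round(a*1e3),c.round())
print(proj("side",K-.067*EY+[0,0,.093]))
E
```

```text
bubble from top0 -0.013167560631302533
-26 [105. 177. 200.]
-24 [123. 183. 203.]
-22 [142. 191. 204.]
-20 [160. 199. 205.]
-18 [179. 207. 207.]
-16 [180. 208. 204.]
-14 [179. 208. 201.]
-12 [179. 208. 198.]
-10 [164. 205. 188.]
-8 [146. 201. 176.]
-6 [128. 198. 164.]
-4 [111. 194. 154.]
-2 [ 94. 189. 145.]
0 [ 78. 185. 135.]
2 [ 68. 177. 127.]
4 [ 66. 165. 119.]
6 [ 63. 154. 111.]
8 [ 61. 144. 104.]
10 [ 60. 136.  99.]
12 [ 59. 128.  94.]
14 [ 58. 121.  91.]
16 [ 58. 119.  92.]
18 [ 57. 117.  94.]
20 [ 57. 115.  96.]
22 [ 57. 113. 102.]
24 [ 58. 111. 108.]
26 [ 58. 109. 114.]
[239.9475055  171.14244235]
```

apply_moves(series=[[0.35, 0.13, 0.3, 0, -0.11], [0.35, 0.13, 0.64, 0, -0.22], [0.35, 0.13, 0.64, 0, -0.33], [0.35, 0.13, 0.64, 0, -0.44], [0.35, 0.13, 0.64, 0, -0.55], [0.35, 0.13, 0.64, 0, -0.66], [0.35, 0.13, 0.64, 0, -0.66]])

```text
t: 6.92
position: [0.5297, 0.2271, 0.3074]
ee_rot: [-0.492, 0.871, -0.0, -0.0]
contact_force: [0.2, -0.3, -0.5]
finger_gap: 0.0554
```

apply_moves(series=[[0.35, 0, 0, 0.5, 0], [0.35, 0, 0, 0.9, 0], [0.35, 0, 0, 1, 0], [0.35, 0, 0, 1, 0]])

```text
t: 7.42
position: [0.5291, 0.2283, 0.1877]
ee_rot: [-0.492, 0.87, -0.0, -0.0]
contact_force: [0.5, 0.0, 1.1]
finger_gap: 0.0559
```

apply_moves(series=[[0.35, 0, 0, 0.08, 0], [0.35, 0, 0, 0.13, 0], [1, 0, 0, 0.13, 0], [1, 0, 0, 0.13, 0], [1, 0, 0, 0.13, 0], [1, 0, 0, 0.13, 0]], grip_force=60)

```text
t: 8.18
position: [0.5269, 0.2301, 0.1719]
ee_rot: [-0.494, 0.869, 0.002, -0.001]
contact_force: [-6.8, 4.6, 1.7]
finger_gap: 0.0365
```

Run:
```python
from h import *
snap("side","f.png"); snap("top","g.png")
a=cv2.imread("raw_side.png"); b=cv2.imread("raw_top.png")
z=lambda x:cv2.resize(x,(400,400),interpolation=cv2.INTER_CUBIC)
cv2.imwrite("pics/c4.png",np.hstack([z(a[130:190,205:265]),z(b[170:230,160:220])]))
s=env.sense(); print(s["qpos"],s["ft_torque"])
```

```text
[ 0.40982824  0.35394954 -0.30417345  0.91519515  0.00411356 -0.62358317] [0.80028994 1.20953123 0.09478493]
```

View pics/c4.png

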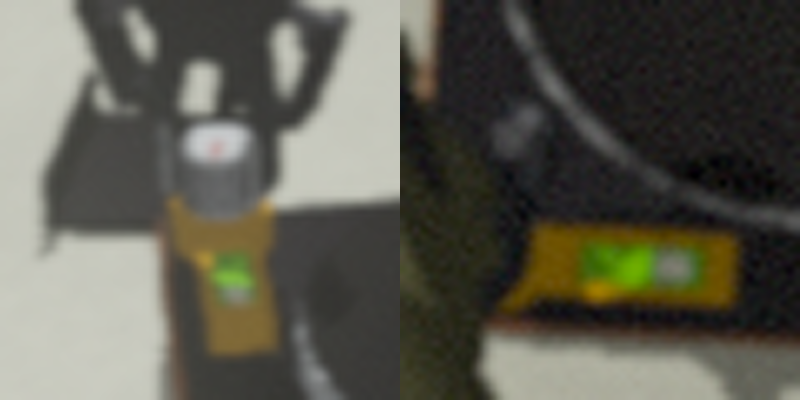

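The knob is held (gap 36.5 mm), and in the top view the bubble sits about 14 mm off the middle, away from the knob. Now I press.

apply_moves(series=[[1, 0, 0.025, 0.03, 0], [1, 0, 0.025, 0.05, 0], [1, 0, 0.025, 0.065, 0], [1, 0, 0.025, 0.065, 0]])

```text
t: 8.78
position: [0.5265, 0.2305, 0.1675]
ee_rot: [-0.493, 0.87, -0.0, 0.001]
contact_force: [-9.9, -3.8, 25.0]
finger_gap: 0.0368
```

apply_moves(series=[[1, 0, 0, 0, 0.1], [1, 0, 0, 0, 0.2], [1, 0, 0, 0, 0.3], [1, 0, 0, 0, 0.4], [1, 0, 0, 0, 0.5], [1, 0, 0, 0, 0.6], [1, 0, 0, 0, 0.7], [1, 0, 0, 0, 0.7]])

```text
t: 9.78
position: [0.525, 0.2327, 0.1681]
ee_rot: [0.033, 0.999, 0.003, -0.001]
contact_force: [-16.8, 4.1, 32.7]
finger_gap: 0.0365
```

```bash
cat > bub.py <<'E'
from h import *
import sys
snap("side","s.png"); snap("top","t.png")
a=cv2.imread("raw_side.png"); b=cv2.imread("raw_top.png")
z=lambda x:cv2.resize(x,(400,400),interpolation=cv2.INTER_CUBIC)
cv2.imwrite("pics/"+sys.argv[1],np.hstack([z(a[150:190,220:260]),z(b[190:230,180:220])]))
# green window vs bubble profile in top view: blue and green along row
im=b.astype(np.float32)
for d in np.arange(-.034,.035,.004):
    u=proj("top",K+(d-.067)*EY+[0,0,.088]); print(round(d*1e3),u.round(1),cv2.getRectSubPix(im,(1,3),tuple(map(float,u))).mean((0,1)).round())
s=env.sense(); print(s["contact_force"],s["qpos"][5],s["ft_torque"])
E
python3 bub.py c5.png
```

```text
-34 [208.3 210. ] [  0.  76. 103.]
-30 [207.  209.9] [  0.  77. 104.]
-26 [205.6 209.8] [ 2. 81. 85.]
-22 [204.3 209.8] [ 6. 98. 68.]
-18 [203.  209.7] [  8. 112.  68.]
-14 [201.6 209.6] [ 44. 115.  81.]
-10 [200.3 209.5] [ 82. 116. 102.]
-6 [198.9 209.5] [ 98. 117. 112.]
-2 [197.6 209.4] [ 99. 120. 113.]
2 [196.3 209.3] [ 81. 120. 102.]
6 [194.9 209.2] [ 37. 120.  80.]
10 [193.6 209.2] [ 10. 115.  70.]
14 [192.2 209.1] [17. 88. 54.]
18 [190.9 209. ] [33. 56. 42.]
22 [189.6 208.9] [42. 44. 41.]
26 [188.2 208.9] [43. 42. 42.]
30 [186.9 208.8] [40. 40. 40.]
34 [185.6 208.7] [44. 41. 42.]
[-17.08115402   4.69555795  32.27427765] 0.48024146057340844 [0.4100296  3.47728486 0.03597946]
```

View pics/c5.png

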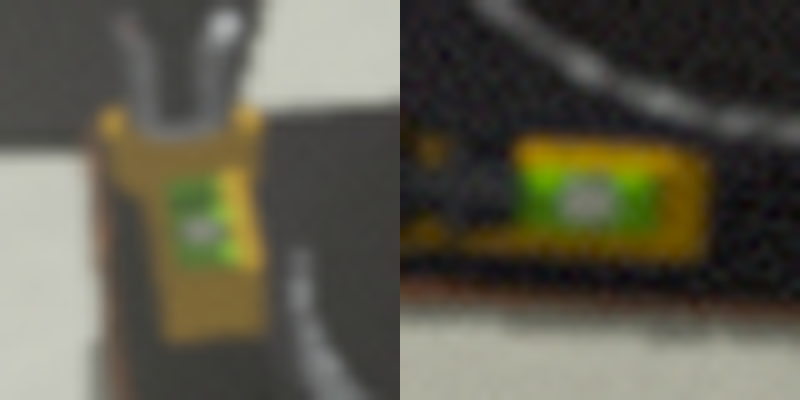

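The bubble has moved towards the knob. I'll get a sub-pixel centroid relative to the level's end before turning on.

```bash
cat > cen.py <<'E'
from h import *
def meas(cam,fn,zv):
    im=cv2.imread("pics/"+fn).astype(np.float32); o=np.arange(-.075,.03,.0005); ex=np.array([-EY[0]*0+np.cos(yw),np.sin(yw),0])
    P=[]
    for d in o:
        P.append(np.mean([cv2.getRectSubPix(im,(1,1),tuple(map(float,proj(cam,K+(d-.067)*EY+w*ex+[0,0,zv]))))[0,0] for w in(-.003,0,.003)],0))
    P=np.array(P); yel=P[:,2]-P[:,0]; blue=P[:,0]-.0*P[:,1]
    bl=P[:,0]/(P[:,1]+5); v=(o>-.026)&(o<.013); w=np.clip(bl-.35*bl[v].max()-.0,0,None)*v; w=np.clip(bl-np.percentile(bl[v],25)-.25*(bl[v].max()-np.percentile(bl[v],25)),0,None)*v
    c=(w*o).sum()/w.sum()
    top=np.percentile(yel[(o>-.04)&(o<-.032)],50); bg=np.median(yel[(o<-.055)]); i=np.where((yel-bg<.5*(top-bg))&(o<-.034))[0].max()
    print(cam,fn,"bubble",round(c*1e3,1),"end",round(o[i]*1e3,1),"-> rel",round((c-o[i])*1e3-41,1))
if __name__=="__main__":
    for c,f,z in(("top","g.png",.093),("top","t.png",.088),("side","f.png",.093),("side","s.png",.088),("side","d.png",.093)): meas(c,f,z)
E
python3 cen.py
```

```text
top g.png bubble -11.7 end -40.5 -> rel -12.2
top t.png bubble -4.3 end -40.0 -> rel -5.3
side f.png bubble -17.4 end -62.5 -> rel 4.1
side s.png bubble -0.0 end -61.0 -> rel 20.0
side d.png bubble -15.0 end -56.5 -> rel 0.5
```

The top view gives −12.2 → −5.3 mm, which agrees with the 63° turned (6.6 mm expected). About 48° more is needed, and I'm also easing the side load.

apply_moves(series=[[1, 0.01, 0, 0, 0.1], [1, 0.02, 0, -0.005, 0.2], [1, 0.02, 0, -0.005, 0.3], [1, 0.02, 0, -0.005, 0.4], [1, 0.02, 0, -0.005, 0.5], [1, 0.02, 0, -0.005, 0.52], [1, 0.02, 0, -0.005, 0.52], [1, 0.02, 0, -0.005, 0.52]])

```text
t: 10.88
position: [0.5253, 0.2348, 0.1689]
ee_rot: [0.427, 0.904, 0.005, -0.0]
contact_force: [-6.9, 10.0, 22.7]
finger_gap: 0.0362
```

```bash
python3 bub.py c6.png | tail -1
python3 - <<'E'
from cen import *
meas("top","t.png",.088); meas("side","s.png",.088)
E
```

```text
[-7.33581208 10.20431524 22.55739739] 1.2989399535808872 [1.69400853 1.86250879 0.00824033]
top t.png bubble 0.2 end -40.5 -> rel -0.3
side s.png bubble 4.4 end -61.0 -> rel 24.4
```

View pics/c6.png

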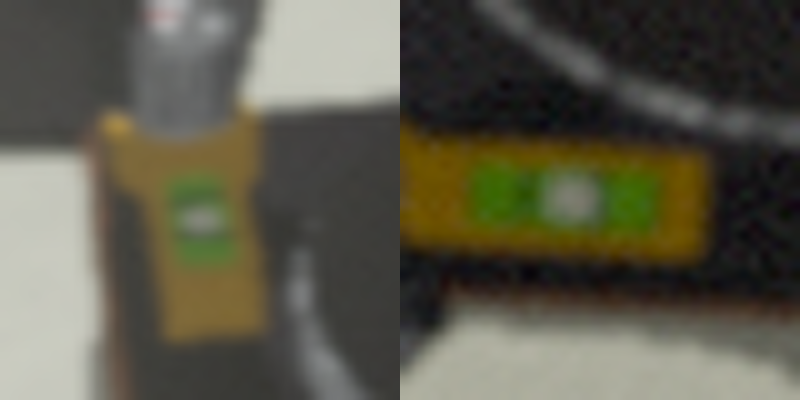

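The bubble sits nearly between the lines (dark lines at x≈527 and 605, bubble at about 570 in the top crop, so roughly −1 mm). A small trim, then hold.

apply_moves(series=[[1, 0, 0, 0, 0.08], [1, 0, 0, 0, 0.08], [1, 0, 0, 0, 0.08], [1, 0, 0, 0, 0.08], [1, 0, 0, 0, 0.08], [1, 0, 0, 0, 0.08]])

```text
t: 11.72
position: [0.5256, 0.2349, 0.169]
ee_rot: [0.483, 0.876, 0.006, -0.001]
contact_force: [-6.0, 11.3, 21.7]
finger_gap: 0.0365
```

```bash
python3 bub.py c7.png | tail -1
python3 - <<'E'
from cen import *
meas("top","t.png",.088)
a=cv2.imread("raw_side.png");b=cv2.imread("raw_top.png")
z=lambda x:cv2.resize(x,(390,390),interpolation=cv2.INTER_CUBIC)
cv2.imwrite("pics/c8.png",np.hstack([z(b[190:230,180:220]),z(a[170:230,255:315])]))
E
```

```text
[-5.63346939 10.82459325 21.97803081] 1.4246058204259935 [ 1.85836308  1.7090087  -0.02230951]
top t.png bubble 0.9 end -40.0 -> rel -0.1
```

View pics/c8.png

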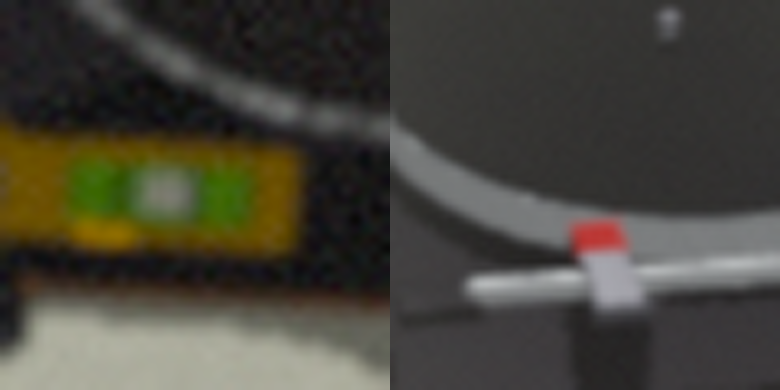

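The bubble is centred between the two dark lines (about x 125 and 203, bubble about 163). The clip is flat and the press is steady at 22 N, so I'm handing in.

```bash
python3 -c "
from h import *
print(env.finish_job())"
```

```text
the job is handed in; nothing more can be done
None
```

I closed the tonearm clip, pressed the level down and turned the knob about 117° clockwise in one grasp. I then handed the job in with the fingers still gripping and pressing; the hand-in gave no verdict.

- **Clip:** with shut fingers pressing from above it met a firm stop, the force rising from 5 to 22 N within 1 mm. The last side picture shows it lying flat across the tonearm.
- **Level:** the last reading was about 22 N downward on the knob. The tool ended only about 3 mm lower than at the grasp, not the full 5 mm. I put that down to the deck's left side rising as the foot turned. The bubble moved as expected, which needs the clutch engaged.
- **Bubble:** the top camera gave −0.1 mm measured from the level's end and +0.9 mm measured from the knob axis. By eye it sits midway between the black lines. My side-camera centroid code gave unusable numbers, so I did not use it for the turn.
- **Side load:** about 12 N sideways remained on the knob, from a small centring error.
- **Left alone:** I never moved near the speed lever or the loose things, but I did not measure them again at the end.

The job took about 12 s of the 64 s allowed.

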